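# Load a board carrier into the tester past its sprung gate

### The arm

A 6-joint arm with a two-finger parallel gripper is mounted at the origin on the work surface. World frame = base frame: x ahead of the robot, y to its left, z up, the work surface at z = 0. Lengths are in m, angles in rad, forces in N, time in s.
With the tool pointing down it reaches from about 0.25 to 0.725 m from the base axis. Payload 9.7 kg.
Tool frame: the origin (TCP) lies on the centre line of the jaws, within the pads' length; the fingertips stand 17 mm ahead of it and the grasp point (between the pads) lies 2 mm behind it; z points along the fingers, y is the line along which they close (so a half turn about z gives the same grasp; the last joint's range is limited). The gripper opens to 85 mm and grips with 20 to 120 N. Pads are 22 mm wide; open, the fingers measure 114 mm over their backs; the gripper's body (76 mm by 85 mm) begins 54 mm behind the grasp point. The pads swing forward as they close: fully open they stand 13 mm farther back than shut.
Start: joints at [1.168, 0.087, 0.176, 1.66, 0, 1.571], TCP at [0.216, 0.506, 0.248] pointing down, gripper open.
Joint ranges: [-3.13, 3.13], [-0.85, 1.81], [-1.15, 1.24], [-2.2, 2.28], [-1.44, 1.52], [-3.14, 3.14]. Speed limits (rad/s): [2.22, 2.22, 2.57, 3.14, 3.14, 3.14].

### API

Orientations are given as a unit quaternion [x, y, z, w].
In Python, from station import telemetry, eyes, job gives the robot as it stands.
- The arm moves only by the tool play_rows, never from a script. Its arguments are lists of equal length, an entry for each row: "jaw": the finger opening in cm, from 0 to 8.54; "travel": the shift along the tool's x, y, z in cm, a list of three; "turn": the turn about the tool's z in rad. In form: {"jaw": [jaw, ...], "travel": [[x, y, z], ...], "turn": [turn, ...]}. A call has 1 to 12 rows; each row is the pose to reach, as a shift and turn from the pose commanded when the call began, along the tool's axes at that moment; what a row does not reach only later rows make up. A row lasts 1/10 s, in which the tool goes at most 50 mm and 8.59 degrees, less where a joint would pass 70% of its speed; a pose out of reach is approached as far as the arm can. A call with a gripper value outside its range is refused whole. The fingers move at their own pace and stop on an object; "squeeze" is the grip in N (left out, the last holds). Time passes only in rows, so rows that repeat a pose let the fingers close. It gives the time, the measured TCP pose, the force, the opening and the grip force at its end, in the units of the state.
- telemetry.observe(): the state, without advancing time (a new reading comes with each control period).
- eyes.read_camera(name): name is "side" or "top" or "wrist"; returns the picture (384x512x3 uint8, red, green, blue); there is no depth.
- eyes.calibration(name): a dict with "fx", "fy", "cx", "cy" (pixels), "eye" and "rotation" of the camera in the world; the wrist camera has in their place "T_tool_cam" (4x4, takes a point from camera to tool coordinates, whose origin is the TCP and whose axes are the flange's). Camera axes: x right, y down, z forward; pixel columns grow to the right and rows downward; lengths in m; the calibration is good to about 2 mm. A picture is of the moment at which its call begins: read the wrist's pose just before it. calibration takes no time and is no camera call.
- job.job_done(): hands the job in; it is judged then, once.
The state is a dict: "clock": time; "joint_pos": joint angles; "dq": joint speeds; "effort": joint torques, N m; "tcp_pos": TCP position; "orientation": TCP orientation; "contact_force": force on the tool from outside, world axes, zero at the start; "torque": the same for the moment, N m; "gripper_width": opening from 0.0 (shut) to 1.0 (fully open); "finger_force": force on a finger pad.
Only numpy, scipy, OpenCV 4.12 (cv2) and the standard library are available. Lean on these libraries where they do the work, as an engineer would, in place of code of your own. Each camera call takes 0.05 s, during which the arm holds its last target. There are 200 camera calls.

### The job

Press the red paddle of the board tester down with one fingertip to swing the yellow gate up, and, still holding it open, push the board carrier along the chute by its orange push plate with another fingertip of the same hand, under the gate and fully home against the end stop. Then let go so that the gate swings shut behind the board. Nothing is to be grasped or lifted: the carrier stays down in the chute and must not hit or be hit by the gate, and the other things on the bench are left where they are.

Things in the scene. Friction and masses are not known exactly. Their poses are not given: they have to be found in the camera images.
- station: Board tester, fixed to the bench. Origin at bench height on the chute's centre line, below the shut gate; z up; the carrier travels to local +y. Aluminium base plate 6 mm thick, x -40 to 110, y -310 to 240 mm. A grey tester head 90 mm tall stands at the end, y 117 to 237 mm.
- chute_floor (a point): Point on the chute's white floor at station x = 0, y = 0, 8 mm above the bench. The chute is a straight channel along station y, from -276 mm to the end stop at +110 mm, 58 mm wide inside; aluminium side walls 6 mm thick, tops 30 mm above the bench.
- end_stop (a point): Middle of the face of the black end stop that closes the chute, at station y = +110 mm, 23 mm above the bench (the stop is 38 mm tall over the bench).
- gate: Spring gate: yellow panel over the chute and red paddle outside it, one rigid piece on a hinge. Origin on the hinge axis at station x = +40, y = 0, 50 mm above the bench. The hinge is a steel rod 8 mm thick along station y, from -300 to +10 mm, outside the chute wall, on two posts 12 mm wide with tops 56 mm above the bench, at y -303 and +12 mm.
- gate_angle (a joint): Angle of gate and paddle about the hinge, rad: 0 = shut, 1.05 = wide open (hard stop); it grows as the paddle is pressed down. The tray passes freely below the panel from 0.55 up. A spring shuts it: about 3 N on the paddle's middle to start, 4 to 6 N at 0.85 rad; let go, it swings shut at once. The carrier cannot push the gate open.
- panel (a point): Middle of the yellow gate panel, 45 mm across the chute, 4 mm thick, 28 mm tall, on an arm from the hinge. Shut, it hangs across the chute at station y = 0, x -27 to +18 mm, from 50 down to 22 mm above the bench. Open, it is tilted up over the chute, reaching up to 110 mm above the bench.
- paddle (a point): Middle of the top of the red plate with black rubber strip that works the gate: station y -300 to -20 mm, reaching 4 to 47 mm out from the hinge axis to station +x, 4 mm thick. Shut, it slopes up outwards by 0.35 rad (outer edge 68 mm above the bench); at gate 0.85 it slopes down by 0.5 rad (top 36 mm high at 30 mm out). A fingertip slides along it.
- carrier: Board carrier loose in the chute, 0.18 to 0.35 kg, axes parallel to the station's, origin at the underside centre of its black tray with green board: 54 wide (x), 80 long (y), 26 mm tall. It starts before the gate. Home (tray against the end stop) its origin is at station y = +70 mm, the tray past the gate; the gate then shuts above the low tail.
- push_plate (a point): Middle of the rear face of the carrier's upright orange push plate, at carrier y = -156 mm, 45 mm above the chute floor. The plate is 50 mm wide (x), 6 mm thick, its top 70 mm above the bench; a flat tail 30 mm wide, 6 mm thick joins it to the tray. Push here to station +y; with the carrier home this face is at station y = -86 mm, still before the gate.
- screwdriver: Screwdriver lying on the bench, 160 mm long. Bystander.
- spool: Solder spool with black flanges standing on its end, 56 mm wide, 38 mm tall. Bystander.
- jar: Small amber jar, 38 mm wide, 42 mm tall. Bystander.
- tin: Brass tip-cleaner tin, open, 56 mm wide, 35 mm tall. Bystander.
- parts_tray: Blue parts tray, 60 by 80 mm, 22 mm tall. Bystander.
- mouse: Black computer mouse, 105 by 60 mm, 32 mm tall. Bystander.
- solvent: White bottle with red cap, 44 mm wide, 90 mm tall. Bystander.
Things that resemble listed ones, but are neither listed nor needed, are in the scene too. Leave any pink look-alike of the carrier alone.

How it is judged:
On the way, in this order (a step that is already met when the one before it is completed fails the run):
1. a finger holds the paddle down and the gate open while the tray is still before the gate (value of joint gate_angle above 0.5 rad and contact force between the fingers and gate above 0.5 N and y of carrier in the frame of station below -0.042 m), for 0.1 s.
2. the tray is halfway under the gate, pushed by a finger, the gate still held open by a finger on the paddle (value of joint gate_angle above 0.45 rad and contact force between the fingers and gate above 0.5 N and contact force between the fingers and carrier above 0.05 N and y of carrier in the frame of station above 0 m).
At the end, for the whole second after the job is handed in: The carrier lies flat in the chute at rest with its tray within 6 mm of the end stop (origin more than 64 mm past the gate), and the gate is shut (below 0.06 rad) (y of carrier in the frame of station above 0.064 m and z of carrier in the frame of station below 0.012 m and angle between carrier's own z axis and vertical below 0.06 rad and value of joint gate_angle below 0.06 rad and linear speed of carrier below 0.01 m/s); the robot touches nothing.
It fails at once if the carrier is lifted or tipped (12 mm off the chute floor or 0.2 rad) (z of carrier in the frame of station above 0.02 m or angle between carrier's own z axis and vertical above 0.2 rad).
It fails at once if the carrier strikes the gate or the gate drops on it (over 4 N) (contact force between carrier and gate above 4 N).
It fails at once if a bystander is moved more than 20 mm (distance of any of screwdriver, spool, jar, tin, parts_tray, mouse, solvent from where it was at the start of the episode above 0.02 m).
It also fails if it takes over 42 s, if anything falls off the work surface, if the arm or the gripper's body presses on something with over 40 N, if the wrist force passes 120 N, or if a joint passes its speed limit or range.

## Working session

There is one attempt and no reset: what is moved stays moved. The work goes in short steps, Python scripts to look and compute and a tool call to move; the robot and the scene stay as the last step left them, time stands still between calls to the robot, and variables do not carry over. Pictures are saved under pics/ and viewed, at most 10 in all, crops included, and the job is handed in when it is done.

Besides the shell and the picture viewer there is one more tool, called after "Emit:" as name(argument=value, ...) on one line, values as JSON. play_rows: Moves the arm, as the interface text tells. Its arguments: {"type":"object","properties":{"jaw":{"type":"array","items":{"type":"number"}},"travel":{"type":"array","items":{"type":"array","items":{"type":"number"}}},"turn":{"type":"array","items":{"type":"number"}},"squeeze":{"type":"number"}},"required":["jaw","travel","turn"]}

```bash
ls; mkdir -p pics
python3 - <<'E'
from station import telemetry, eyes, job
import cv2
s=telemetry.observe(); print(s)
for n in ("top","side"):
    im=eyes.read_camera(n); cv2.imwrite(f"pics/{n}0.png",im[:,:,::-1]); print(n,eyes.calibration(n))
print(eyes.calibration("wrist"))
E
```

```text
pics
{'clock': 0.0, 'joint_pos': array([1.16801072e+00, 8.74433014e-02, 1.75134044e-01, 1.65977837e+00,
       1.47352135e-05, 1.57081145e+00]), 'dq': array([-0.00088951,  0.00028466, -0.00273867,  0.00172456,  0.0015707 ,
       -0.00047714]), 'effort': array([ 1.16978757e-03, -5.20389068e+01,  4.64803112e+01,  1.61346188e-02,
        1.41368123e-04, -2.94294082e-07]), 'tcp_pos': array([0.21550865, 0.50580318, 0.24759222]), 'orientation': array([ 2.00041550e-01,  9.79787202e-01, -6.31128635e-04, -1.36366126e-04]), 'contact_force': array([-1.22035852,  0.08333106, -0.6087113 ]), 'torque': array([ 0.00229302, -0.00724886, -0.01685454]), 'finger_force': 0.0, 'gripper_width': 0.9992000286333458}
top {'fx': 398.20112223496625, 'fy': 398.20112223496625, 'cx': 254.43852043028826, 'cy': 181.9691358467567, 'eye': array([ 0.33734349, -0.06364617,  1.26413704]), 'rotation': array([ 0.70539491, -0.70264485,  0.06359691, -0.06829102])}
side {'fx': 366.2468272179029, 'fy': 366.2468272179029, 'cx': 260.78882835978675, 'cy': 191.12971182338515, 'eye': array([ 0.1109454 , -0.61295023,  0.66320139]), 'rotation': array([ 0.84728323, -0.30392513,  0.14679685, -0.41011137])}
{'fx': 309.92740506046994, 'fy': 309.92740506046994, 'cx': 251.44869058402134, 'cy': 195.33128625365384, 'T_tool_cam': array([[-2.43222028e-04, -9.45006475e-01, -3.27051530e-01,
         8.33338871e-02],
       [ 9.99999429e-01,  1.10634544e-04, -1.06335613e-03,
         1.02819763e-03],
       [ 1.04106163e-03, -3.27051602e-01,  9.45005908e-01,
        -1.25671237e-01],
       [ 0.00000000e+00,  0.00000000e+00,  0.00000000e+00,
         1.00000000e+00]])}
```

View pics/top0.png

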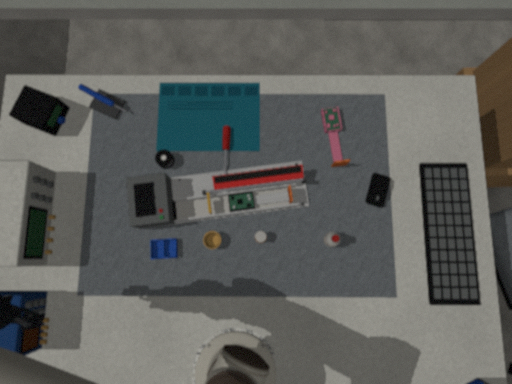

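View pics/side0.png

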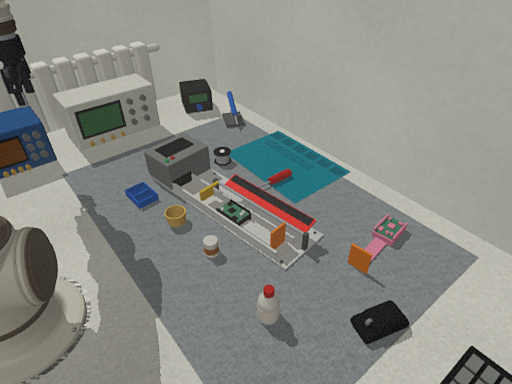

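The top view shows the tester at about (130–310, 165–225), with the paddle at (213–303, 165–190), the orange plate near (291, 195), and the gate near (209, 203). Station +y points image-left, which is roughly world +y. The side view agrees, and the pink look-alike sits well away.

```bash
cat > h.py <<'E'
import numpy as np, cv2
from scipy.spatial.transform import Rotation as R
from station import telemetry, eyes
def cam(n, st=None):
    c=eyes.calibration(n)
    if n=="wrist":
        T=c["T_tool_cam"]; Rt=R.from_quat(st["orientation"]).as_matrix()
        return c, Rt@T[:3,:3], Rt@T[:3,3]+st["tcp_pos"]
    return c, R.from_quat(c["rotation"]).as_matrix(), np.array(c["eye"])
def ray(C,p,z):
    c,Rm,e=C; p=np.atleast_2d(p).astype(float)
    d=np.c_[(p[:,0]-c["cx"])/c["fx"],(p[:,1]-c["cy"])/c["fy"],np.ones(len(p))]@Rm.T
    return e+d*((z-e[2])/d[:,2])[:,None]
def proj(C,P):
    c,Rm,e=C; q=(np.atleast_2d(P)-e)@Rm
    return np.c_[q[:,0]/q[:,2]*c["fx"]+c["cx"], q[:,1]/q[:,2]*c["fy"]+c["cy"]]
def masks(im):
    h=cv2.cvtColor(im,cv2.COLOR_RGB2HSV); H,S,V=[h[:,:,i].astype(int) for i in range(3)]
    return {"red":((H<5)|(H>174))&(S>150)&(V>80),"orange":(H>=6)&(H<=16)&(S>140)&(V>110),"yellow":(H>18)&(H<30)&(S>120)&(V>100)}
def blobs(m,a=6):
    n,l,s,c=cv2.connectedComponentsWithStats(m.astype(np.uint8))
    return [(np.flip(np.argwhere(l==i),1),s[i],c[i]) for i in range(1,n) if s[i,4]>=a]
E
python3 - <<'E'
from h import *
im=cv2.imread("pics/top0.png")[:,:,::-1].copy(); C=cam("top")
for k,m in masks(im).items():
    for p,s,c in blobs(m):
        r=cv2.minAreaRect(p.astype(np.float32))
        print(k,s,c.round(1),ray(C,c,.06).round(4)[0,:2])
        if s[4]>60 and k=="red": print("  corners",ray(C,cv2.boxPoints(r),.06).round(4)[:,:2].tolist())
E
```

```text
red [223 126   6  23 123] [225.4 137. ] [0.7086 0.037 ]
  corners [[0.7447, 0.0452], [0.7448, 0.0293], [0.6728, 0.0281], [0.6728, 0.0438]]
red [214 166  89  23 537] [258.4 179.7] [ 0.5719 -0.0672]
  corners [[0.5765, 0.0727], [0.6163, -0.2], [0.5813, -0.2042], [0.5419, 0.0671]]
red [333 236   6   5  27] [335.4 237.9] [ 0.3952 -0.2983]
orange [334 160  15   3  28] [341.5 161. ] [ 0.6319 -0.3249]
orange [288 186   4  16  36] [289.9 193.2] [ 0.5302 -0.1637]
yellow [207 193   4  20  36] [208.6 202.2] [0.5017 0.0844]
yellow [215 234   5   4  11] [216.8 235.6] [0.4005 0.0571]
yellow [213 239   7   7  23] [216.  241.9] [0.382  0.0592]
```

Emit:
play_rows(jaw=[6, 6, 6, 6, 6, 6, 6, 6, 6, 6, 6, 6], travel=[[-5, -4.2, 0], [-10, -8.4, 0], [-15, -12.6, 0], [-20, -16.8, 0], [-25, -21, 0], [-30, -25.2, 0], [-35, -29.4, 0], [-40, -33.6, 0], [-45, -37.8, 0], [-50, -42, 0], [-55, -46.2, 0], [-59.6, -50.1, 0]], turn=[0.1, 0.2, 0.3, 0.4, 0.5, 0.6, 0.7, 0.8, 0.9, 1.0, 1.02, 1.02])

```text
clock: 1.3
tcp_pos: [0.4873, -0.0313, 0.2482]
orientation: [0.653, 0.757, 0.0, -0.0]
contact_force: [0.7, 1.7, -0.7]
gripper_width: 0.699
finger_force: 0.0
```

Emit:
play_rows(jaw=[6, 6, 6, 6, 6, 6, 6], travel=[[-4, 1.4, 1], [-8, 2.8, 2], [-12, 4.2, 3], [-16, 5.5, 4], [-16.8, 5.6, 5], [-16.8, 5.6, 5], [-16.8, 5.6, 5]], turn=[0, 0, 0, 0, 0, 0, 0])

```text
clock: 2.0
tcp_pos: [0.5666, -0.1864, 0.1982]
orientation: [0.653, 0.757, -0.0, -0.001]
contact_force: [0.7, 0.4, 0.4]
gripper_width: 0.701
finger_force: 0.0
```

Run:
```python
from h import *
s=telemetry.observe(); im=eyes.read_camera("wrist"); cv2.imwrite("pics/w1.png",im[:,:,::-1])
print(s["clock"],s["tcp_pos"],s["orientation"],s["contact_force"],s["gripper_width"])
C=cam("wrist",s)
for k,m in masks(im).items():
    for p,st,c in blobs(m,60): print(k,st,c.round(1),ray(C,c,.06).round(4)[0,:2], cv2.boxPoints(cv2.minAreaRect(p.astype(np.float32))).round(0).tolist())
```

```text
2.0 [ 0.56660058 -0.18637206  0.19821114] [ 6.52874140e-01  7.57466203e-01 -8.24609590e-05 -5.48858437e-04] [0.72705134 0.44891881 0.42633438] 0.7009404137317944
red [ 264    0   63  215 5316] [282.5 103.4] [ 0.5821 -0.1105] [[253.0, 210.0], [269.0, -4.0], [326.0, 0.0], [310.0, 214.0]]
red [ 30 265  33  29 632] [ 45.9 278.4] [ 0.3795 -0.3095] [[27.0, 284.0], [45.0, 258.0], [65.0, 272.0], [46.0, 298.0]]
orange [ 185  145   61   20 1054] [216.1 155.2] [ 0.5332 -0.1611] [[185.0, 145.0], [245.0, 145.0], [245.0, 164.0], [185.0, 164.0]]
orange [286 271  14  72 668] [292.3 306.6] [ 0.6282 -0.3065] [[286.0, 271.0], [299.0, 271.0], [299.0, 342.0], [286.0, 342.0]]
```

View pics/w1.png

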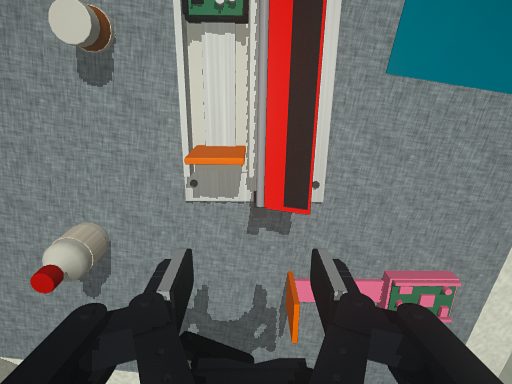

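The wrist view shows the orange plate at (185–245, 145–164), the near end of the paddle at rows 205–214, and the base plate's near edge at row 202, from column 187 to 325. Both fingertips are behind the plate, and the pink look-alike is lower right.

Run:
```python
from h import *
s=telemetry.observe(); C=cam("wrist",s)
W=lambda u,v,z: ray(C,[u,v],z)[0,:2]
pin,pout=W(265,208,.053),W(310,213.5,.068)
# fit yaw/origin from paddle near-end corners + base corners (rigid 2D)
src=np.array([[.0438,-.3],[.0835,-.3],[-.04,-.31],[.11,-.31],[0,0]])
im=cv2.imread("pics/w1.png"); m=masks(im[:,:,::-1].copy())["red"]
e=[]
for r in (20,60,100,150,190):
    x=np.flatnonzero(m[r,255:335])+255; e.append((x.min(),x.max(),r))
L=np.array([W(a-.5,r,.053) for a,b,r in e]); Rr=np.array([W(b+.5,r,.068) for a,b,r in e])
for q in (L,Rr):
    d=q[0]-q[-1]; print("yaw",np.arctan2(-d[0],d[1]).round(4))
print("in/out",pin,pout, np.linalg.norm(pin-pout),"base",W(187,202,.006),W(325,202,.006))
a=.145
for a in (.14,.145,.15):
    ex=np.array([np.cos(a),np.sin(a)]);ey=np.array([-np.sin(a),np.cos(a)])
    O=np.mean([pin-.0438*ex+.3*ey,pout-.0835*ex+.3*ey],axis=0); S=lambda p:(np.array([(p-O)@ex,(p-O)@ey])*1e3).round(1)
    print(a,O.round(4),"L",[S(q)[0] for q in L],"R",[S(q)[0] for q in Rr],"plate rear",S(W(185,163.5,.07)),S(W(245,163.5,.07)),"base",S(W(187,202,.006)),S(W(325,202,.006)),"tcp",S(s["tcp_pos"][:2]))
```

```text
yaw 0.14
yaw 0.1393
in/out [ 0.58402442 -0.20587873] [ 0.6231229  -0.19940982] 0.0396300132626775 base [ 0.50323865 -0.22950419] [ 0.65286175 -0.2071284 ]
0.14 [0.4987 0.0855] L [np.float64(43.0), np.float64(42.9), np.float64(42.9), np.float64(43.0), np.float64(43.0)] R [np.float64(83.3), np.float64(83.3), np.float64(83.4), np.float64(83.2), np.float64(83.2)] plate rear [ -25.1 -254.3] [  25.3 -253.8] base [ -39.5 -312.6] [ 111.8 -311.3] tcp [  29.6 -278.4]
0.145 [0.4972 0.085 ] L [np.float64(43.8), np.float64(43.6), np.float64(43.4), np.float64(43.3), np.float64(43.1)] R [np.float64(84.1), np.float64(84.0), np.float64(83.8), np.float64(83.5), np.float64(83.3)] plate rear [ -24.9 -253.8] [  25.5 -253.6] base [ -39.5 -312.1] [ 111.8 -311.6] tcp [  29.7 -278.3]
0.15 [0.4958 0.0845] L [np.float64(44.5), np.float64(44.2), np.float64(43.8), np.float64(43.6), np.float64(43.1)] R [np.float64(84.8), np.float64(84.6), np.float64(84.3), np.float64(83.8), np.float64(83.4)] plate rear [ -24.6 -253.4] [  25.7 -253.5] base [ -39.6 -311.6] [ 111.7 -311.8] tcp [  29.8 -278.1]
```

Emit:
play_rows(jaw=[6, 6, 6, 6, 6, 6], travel=[[0.6, 0.5, 2.5], [0.6, 0.5, 5], [0.6, 0.5, 7.5], [0.6, 0.5, 9.5], [0.6, 0.5, 10], [0.6, 0.5, 10]], turn=[0.008, 0.008, 0.008, 0.008, 0.008, 0.008])

```text
clock: 2.65
tcp_pos: [0.571, -0.1794, 0.0988]
orientation: [0.655, 0.755, 0.0, -0.0]
contact_force: [0.3, -0.0, -0.2]
gripper_width: 0.705
finger_force: 0.0
```

Run:
```python
from h import *
s=telemetry.observe(); a=cv2.imwrite
w=eyes.read_camera("wrist"); d=eyes.read_camera("side")
out=np.vstack([cv2.resize(w,None,fx=.75,fy=.75),cv2.resize(d[140:275,190:340],(384,288),interpolation=cv2.INTER_CUBIC)])
cv2.imwrite("pics/c2.png",out[:,:,::-1]); print(s["tcp_pos"],s["contact_force"])
```

```text
[ 0.57095428 -0.17943067  0.09883546] [ 0.34523629 -0.00077188 -0.18249568]
```

View pics/c2.png

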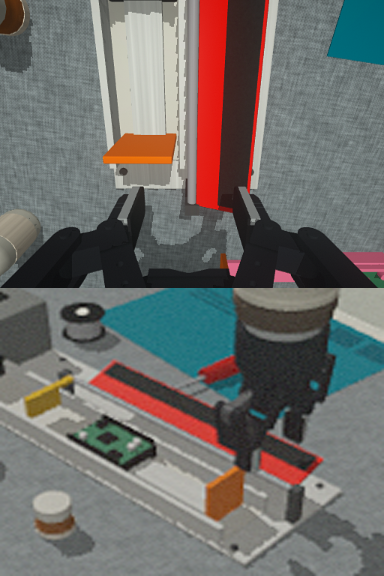

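The fingers straddle the hinge: the left tip sits behind the plate and the right tip is over the paddle, still clear of it. Next I press down.

Emit:
play_rows(jaw=[6, 6, 6, 6, 6, 6, 6, 6, 6], travel=[[0, 0, 0.7], [0, 0, 1.4], [0, 0, 2], [0, 0, 2.6], [0, 0, 3.2], [0, 0, 3.8], [0, 0, 4.1], [0, 0, 4.1], [0, 0, 4.1]], turn=[0, 0, 0, 0, 0, 0, 0, 0, 0])

```text
clock: 3.65
tcp_pos: [0.5714, -0.1805, 0.0575]
orientation: [0.656, 0.755, 0.0, 0.0]
contact_force: [3.4, -0.8, 3.3]
gripper_width: 0.697
finger_force: 1.9
```

Run:
```python
from h import *
s=telemetry.observe()
w=eyes.read_camera("wrist"); d=eyes.read_camera("side")
out=np.vstack([cv2.resize(w,None,fx=.75,fy=.75),cv2.resize(d[140:275,190:340],(384,288),interpolation=cv2.INTER_CUBIC)])
cv2.imwrite("pics/c3.png",out[:,:,::-1]); print(s["tcp_pos"],s["contact_force"])
C=cam("side")
for p,st,c in blobs(masks(d)["yellow"],30): print(st,c)
ex=np.array([.9902,.1395,0]);ey=np.array([-.1395,.9902,0]);O=np.array([.4987,.0855,0])
for g in (.4,.55,.7,.85,1.05):   # panel centre shut at (x=-4.5,z=36); rotates about (40,50)
    dx,dz=-.0445,-.014; c,sn=np.cos(g),np.sin(g)
    x=.04+c*dx+sn*dz; z=.05-sn*dx+c*dz
    print(g,proj(C,O+x*ex+np.array([0,0,z])).round(1))
```

```text
[ 0.57135266 -0.18047031  0.05747914] [ 3.37457183 -0.79393679  3.25920162]
[198 179  21  12 160] [206.35625 184.51875]
[165 205  21  22 335] [175.46268657 215.18208955]
0.4 [[205.9 188.5]]
0.55 [[206.  186.3]]
0.7 [[206.4 183.9]]
0.85 [[207.1 181.6]]
1.05 [[208.4 178.4]]
```

View pics/c3.png

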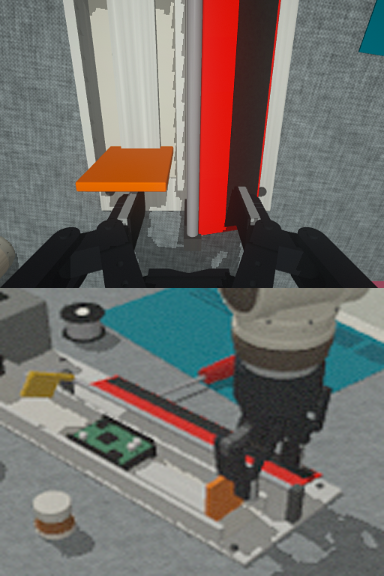

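The gate is open to about 0.68 rad: its panel has risen to (206, 184.5) in the full side view. I'll press 4 mm more, then start pushing.

Emit:
play_rows(jaw=[6, 6, 6, 6, 6, 6, 6, 6, 6, 6, 6, 6], travel=[[0, 0, 0.4], [0, 0, 0.4], [0.4, 0, 0.4], [0.8, 0, 0.4], [1.2, 0, 0.4], [1.7, 0, 0.4], [2.4, 0, 0.4], [3.2, 0, 0.4], [4, 0, 0.4], [4.8, 0, 0.4], [5.4, 0, 0.4], [5.6, 0, 0.4]], turn=[0, 0, 0, 0, 0, 0, 0, 0, 0, 0, 0, 0])

```text
clock: 4.95
tcp_pos: [0.5633, -0.1244, 0.0535]
orientation: [0.656, 0.755, -0.0, 0.0]
contact_force: [2.2, -5.2, 4.1]
gripper_width: 0.7
finger_force: 3.0
```

Run:
```python
from h import *
s=telemetry.observe()
w=eyes.read_camera("wrist"); d=eyes.read_camera("side")
out=np.vstack([cv2.resize(w,None,fx=.75,fy=.75),cv2.resize(d[140:275,190:340],(384,288),interpolation=cv2.INTER_CUBIC)])
cv2.imwrite("pics/c4.png",out[:,:,::-1])
p=s["tcp_pos"]-[.4987,.0855,0]; print("station tcp",.9902*p[0]+.1395*p[1],-.1395*p[0]+.9902*p[1],p[2],s["contact_force"])
for p,st,c in blobs(masks(d)["yellow"],30): print(st,c)
```

```text
station tcp 0.03473782124062183 -0.2168369925055839 0.05352197366003357 [ 2.21560396 -5.22773247  4.06241045]
[198 176  21  14 152] [206.74342105 182.51315789]
[165 205  21  22 327] [175.49847095 215.04587156]
```

View pics/c4.png

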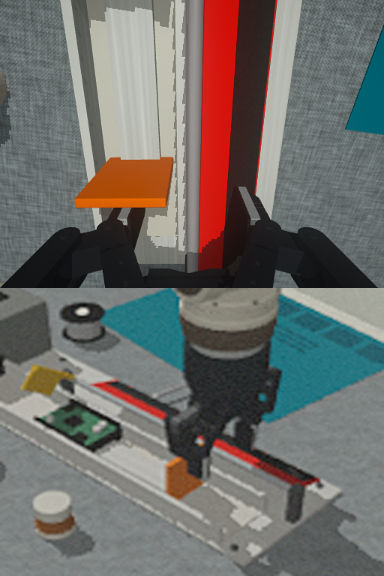

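The gate is at about 0.8 rad. The finger is against the plate and the tray's front edge is just short of the gate, so I keep pushing.

Emit:
play_rows(jaw=[6, 6, 6, 6, 6, 6, 6, 6, 6, 6, 6, 6], travel=[[0.6, 0, 0], [1.4, 0, 0], [2.4, 0, 0], [3.4, 0, 0], [4.4, 0, 0], [5.4, 0, 0], [6.4, 0, 0], [7.4, 0, 0], [8.4, 0, 0], [9.4, 0, 0], [10.2, 0, 0], [10.8, 0, 0]], turn=[0, 0, 0, 0, 0, 0, 0, 0, 0, 0, 0, 0])

```text
clock: 6.25
tcp_pos: [0.5482, -0.0179, 0.0533]
orientation: [0.656, 0.755, -0.0, 0.0]
contact_force: [1.1, -5.1, 4.9]
gripper_width: 0.701
finger_force: 3.1
```

Emit:
play_rows(jaw=[6, 6, 6, 6, 6, 6], travel=[[0.3, 0, 0], [0.6, 0, 0], [0.8, 0, 0], [1.0, 0, 0], [1.2, 0, 0], [1.2, 0, 0]], turn=[0, 0, 0, 0, 0, 0])

```text
clock: 6.85
tcp_pos: [0.5466, -0.0063, 0.0533]
orientation: [0.656, 0.755, -0.0, 0.0]
contact_force: [2.2, -3.7, 5.2]
gripper_width: 0.701
finger_force: 3.3
```

Run:
```python
from h import *
s=telemetry.observe()
w=eyes.read_camera("wrist"); d=eyes.read_camera("side")
out=np.vstack([cv2.resize(w,None,fx=.75,fy=.75),cv2.resize(d[140:275,150:300],(384,288),interpolation=cv2.INTER_CUBIC)])
cv2.imwrite("pics/c5.png",out[:,:,::-1])
p=s["tcp_pos"]-[.4987,.0855,0]; print("station tcp",.9902*p[0]+.1395*p[1],-.1395*p[0]+.9902*p[1],p[2],s["contact_force"])
for p,st,c in blobs(masks(d)["yellow"],30): print(st,c)
```

```text
station tcp 0.03458021169741953 -0.09757284898127344 0.05328329734683546 [ 2.20119824 -3.73231725  5.17994647]
[199 176  19  14 153] [206.53594771 182.64052288]
[165 205  21  22 339] [175.53097345 215.07079646]
```

View pics/c5.png

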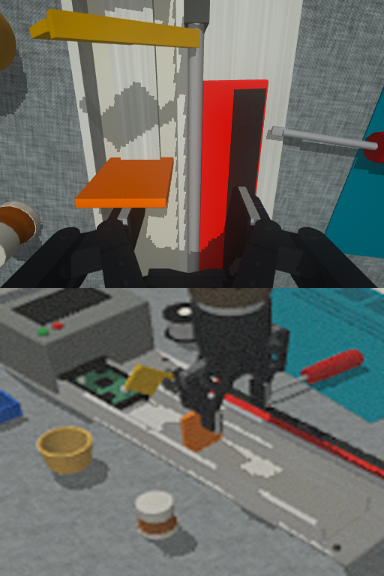

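The tray has passed the gate and is nearly home. I'll creep forward until I feel the stop.

Emit:
play_rows(jaw=[6, 6, 6, 6], travel=[[0.1, 0, 0], [0.2, 0, 0], [0.3, 0, 0], [0.3, 0, 0]], turn=[0, 0, 0, 0])

```text
clock: 7.35
tcp_pos: [0.5466, -0.0061, 0.0538]
orientation: [0.657, 0.754, -0.002, 0.002]
contact_force: [2.5, -20.5, 6.4]
gripper_width: 0.701
finger_force: 11.5
```

The force along the push axis rose to 20 N with no further motion, so the carrier is against the stop. I'll back off, then lift.

Emit:
play_rows(jaw=[6, 6, 6, 6, 6, 6, 6, 6, 6, 6, 6, 6], travel=[[-0.3, 0, 0], [-0.8, 0, 0], [-1.5, 0, 0], [-1.5, 0, -0.6], [-1.5, 0, -1.2], [-1.5, 0, -1.8], [-1.5, 0, -2.6], [-1.5, 0, -4], [-1.5, 0, -7], [-1.5, 0, -10], [-1.5, 0, -12], [-1.5, 0, -12]], turn=[0, 0, 0, 0, 0, 0, 0, 0, 0, 0, 0, 0])

```text
clock: 8.55
tcp_pos: [0.5494, -0.0179, 0.1775]
orientation: [0.656, 0.755, 0.002, 0.002]
contact_force: [-0.7, -0.9, 0.3]
gripper_width: 0.704
finger_force: 0.0
```

Run:
```python
from h import *
s=telemetry.observe(); print(s["clock"],s["tcp_pos"],s["contact_force"])
w=eyes.read_camera("wrist"); d=eyes.read_camera("side"); C=cam("wrist",s)
out=np.vstack([cv2.resize(w,None,fx=.75,fy=.75),cv2.resize(d[140:275,150:300],(384,288),interpolation=cv2.INTER_CUBIC)])
cv2.imwrite("pics/c6.png",out[:,:,::-1])
for p,st,c in blobs(masks(w)["orange"],100):
    b=st[:4]; q=ray(C,[c[0],b[1]+b[3]-.5],.07)[0]-[.4987,.0855,0]; print(b,"plate rear y",-.1395*q[0]+.9902*q[1])
for p,st,c in blobs(masks(d)["yellow"],30): print(st,c)
```

```text
8.55 [ 0.54943065 -0.01794858  0.17745392] [-0.66526946 -0.93202887  0.32899202]
[169 150  68  22] plate rear y -0.08617952790133479
[ 83 195  26  10] plate rear y -0.1133540532881549
[199 181  19  20 167] [207.23952096 190.9760479 ]
[165 205  21  22 331] [175.55287009 215.08459215]
```

View pics/c6.png

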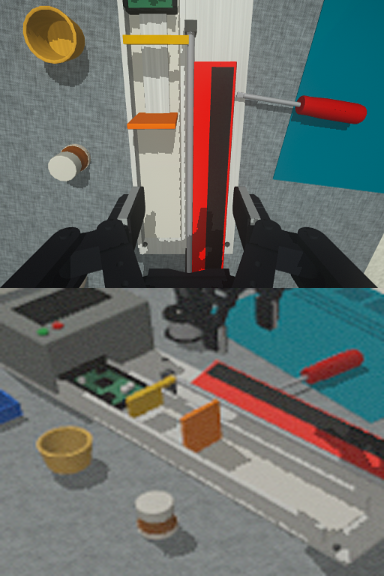

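The plate's rear face measures y = -86 mm, which is exactly home. The gate hangs shut, the arm is clear, and the bystanders in view are where they were.

```bash
python3 -c "
from station import job; print(job.job_done())"
```

```text
the job is handed in; nothing more can be done
None
```

The carrier is home against the end stop (push plate measured at y = -86 mm), the gate has swung shut behind it, the arm is clear, and I handed the job in; no verdict came back.

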